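# Fit a screen panel into its tilted display cradle

### The arm

A 7-joint arm with a two-finger parallel gripper is mounted at the origin on the work surface. World frame = base frame: x ahead of the robot, y to its left, z up, the work surface at z = 0. Lengths are in m, angles in degrees, forces in N, time in s.
With the tool pointing down it reaches from about 0.4 to 0.9 m from the base axis. Payload 5.5 kg.
Tool frame: the origin (TCP) lies between the finger pads; the fingertips stand env.finger_overhang ahead of it and the grasp point (between the pads) lies 8 mm behind it (env.finger_overhang is the distance from the TCP to the fingertips, in m); x points along the fingers, y is the direction in which the jaws open and shut, and the axes are right-handed (so a half turn about x gives the same grasp; the last joint's range is limited). The gripper opens to 92 mm and grips with 3 to 60 N. Pads are 19 mm wide; open, the fingers measure 130 mm over their backs; the gripper's body (75 mm by 190 mm) begins 47 mm behind the grasp point.
Start: joints at [-58.831, 28.699, -24.465, 88.831, 12.651, 65.22, -12.049], TCP at [0.18, 0.625, 0.238] pointing down, gripper open.
Joint ranges: [-164.97, 164.97], [-17.58, 116.51], [-87.97, 89.64], [11.32, 138.91], [-80.73, 260.73], [10.89, 115.49], [-147.41, 147.41]. Speed limits (degrees/s): [147.25, 147.25, 180, 180, 180, 180, 180].

### API

Orientations are given as a 3x3 rotation matrix whose columns are the frame's x, y, z axes.
In Python, from rig import monitor, get_image, order, env gives the robot as it stands. The module is installed in compiled form; this text tells all that it offers.
- The arm moves only by the tool step_arm, never from a script. Its argument "motion" is a list of rows, each an object with "delta_pos": the shift along the tool's x, y, z in units of 60 mm (1.0 is 60 mm), a list of three; "spin": the turn about the tool's x in units of 8 degrees (1.0 is 8 degrees); "fingers": the closure, from 0 (fully open) to 1 (shut). A call has 1 to 20 rows; each row shifts and turns the commanded pose from where the row before left it, along the tool's axes as they then stand; what a row does not reach is not made up. A row lasts 1/8 s, in which the tool goes at most 62.5 mm and 10.7 degrees, less where a joint would pass 70% of its speed; a pose out of reach is approached as far as the arm can. A call is refused whole if a number of a shift passes 1 or a number of a turn 1, either way. A call with a gripper value outside its range is refused whole. The fingers move at their own pace and stop on an object; "grip_force" is the grip in N (left out, the last holds). Time passes only in rows, so rows that do not move let the fingers close. It gives the time, the measured TCP pose, the force and the opening at its end, in the units of the state.
- monitor.get_obs(): the state, without advancing time (a new reading comes with each control period).
- get_image(name): name is "scene" or "side" or "wrist"; returns a dict with "frame" (480x640x3 uint8, blue, green, red), "range_z" (480x640 float32, m along the optical axis (not along the pixel's ray), 0 where there is no reading), "fov_y" (degrees; the focal length in pixels is half the picture's height over the tangent of half this angle, whatever the lens; pixels are square), "cx", "cy" (the principal point, pixels), "k1" (the pictures are not rectified: a ray, as slopes to the right and down, at radius r is drawn at 1 + k1 r^2 times it, then the intrinsics apply), "T" (4x4, takes a point from camera to world coordinates). Camera axes: x right, y up, looking along -z (the intrinsics and any distortion apply to the point x, -y, -z); pixel columns grow to the right and rows downward; lengths in m; the calibration is good to about 2 mm. A picture is of the moment at which its call begins.
- order.sign_off(): hands the job in, once; it reports no verdict.
The state is a dict: "time_s": time; "q": joint angles; "qvel": joint speeds; "joint_efforts": joint torques, N m; "ee_pos": TCP position; "tcp_rot": TCP orientation; "force": force on the tool from outside, world axes, zero at the start; "wrist_torque": the same for the moment, N m; "width": opening from 0.0 (shut) to 1.0 (fully open).
Only numpy, scipy, OpenCV 4.12 (cv2) and the standard library are available. Lean on these libraries where they do the work, as an engineer would, in place of code of your own. Each camera call takes 0.05 s, during which the arm holds its last target. There are 200 camera calls.

### The job

Take the screen panel out of the white sloping rack, holding it by its edges only (never touch the dark pane with the robot), and lay it gently, pane outwards, in the orange display cradle: lower end at the bottom ledge, flat on the cross-bars between the side lugs. Once the panel lies there released, slide the blue keeper down the slope until it meets the panel's top end. Do not drop the panel, and leave the sorting blanks and the screwdriver where they are.

Things in the scene. Friction and masses are not known exactly. Their poses are not given: they have to be found in the camera images.
- panel_c (a point): centre of the loose screen panel (about 90 g): a plate 120 mm long (its x), 60 wide (y), 8 thick (z), with a red rim (4 mm wide along the long sides, 7 mm at the ends) and a dark pane, 0.5 mm proud on the front. z points out of the front face, x up the slope. It starts in the white rack, tilted 35 degrees from level, its lower end toward the robot
- rack_bed: the white rack on a plywood foot, sloping 35 degrees. Origin: centre of a panel lying in it; x up the slope, z out of it. The panel lies on cross-bars (14 mm wide) under its two ends only, so its long edges are free over the middle 90 mm: the bed (88 mm wide) is 34 mm below the panel's centre. Ledge and side lugs as in the cradle
- cradle: the orange cradle, sloping 30 degrees. Origin: where the panel's centre must finally be; x up the slope, y across, z out of it (the panel's front must face +z; either end may be up). Cross-bars as in the rack, tops at z = -4 mm, bed at -34 mm. Side lugs near both ends (x = 49 to 61 mm either way) stand 68 mm apart, 4 mm clear of the panel each side, tops level with its face
- ledge (a point): middle of the cradle's bottom ledge, on the face that the panel's lower end rests against: 60 mm down the slope from the cradle's origin. The ledge stands 2 mm above the face of a panel in place
- keeper (a joint): travel of the blue keeper down the slope (towards the cradle's -x), in m: 0 fully up, end stop 0.045. With the panel on the ledge it meets the panel's top end at 0.035. It slides with about 2 N of friction, stays where it is left, and starts between 0 and 0.012
- keeper_tab (a point): middle of the keeper's upright blue tab, to pinch or push: 22 mm wide (cradle's y), 12 mm thick (along the slope); its top is 15 mm above this point along the cradle's z. The tab and the 22 mm wide block under it reach down 35 mm to a 40 mm wide track. Axes as the cradle's
- keeper_front (a point): middle of the keeper's 50 mm wide front face, which meets the panel's top end; 28 mm down the slope from the tab. A thin lip above it reaches 4 mm further, over the panel's rim
- blank_square: loose bystander: cardboard square 62 mm with a finger tab, 35 mm high; origin centre of underside
- blank_round: loose bystander: cardboard disc 66 mm across with a finger tab, 35 mm high; origin centre of underside
- blank_triangle: loose bystander: cardboard triangle about 72 mm a side with a finger tab, 35 mm high; origin centre of underside
- blank_square2: loose bystander: another 62 mm cardboard square with a tab, on the right; origin centre of underside
- screwdriver: loose bystander: screwdriver lying on the right of the table, along its x axis
Mind the look-alikes: they are no part of the job. Of the things like the part that bears panel_c, leave any that is yellow; of the rest the smaller one is meant.

How it is judged (in metres and radians):
On the way, in this order (a step that is already met when the one before it is completed fails the run):
1. the panel has been taken out of the rack, held in the fingers (distance of panel_c from where it was at the start of the episode above 0.05 m and contact force between panel and the fingers above 0.5 N), for 0.2 s.
2. the panel lies flat in the cradle between the lugs, near the ledge, released, with the keeper still up (x of panel_c in the frame of cradle between -0.014 and 0.014 m and y of panel_c in the frame of cradle between -0.007 and 0.007 m and z of panel_c in the frame of cradle between -0.003 and 0.003 m and angle between the z axis of panel_c and the z axis of cradle, either way round below 0.06 rad and angle between the x axis of panel_c and the x axis of cradle, either way round below 0.12 rad and angle between panel_c's own z axis and vertical below 1.2 rad and contact force between panel and the fingers below 0.1 N and value of joint keeper below 0.025 m), for 0.2 s.
3. the keeper has been slid down onto the panel's top end (value of joint keeper above 0.031 m and x of panel_c in the frame of cradle between -0.005 and 0.005 m and y of panel_c in the frame of cradle between -0.007 and 0.007 m and z of panel_c in the frame of cradle between -0.003 and 0.003 m and angle between the z axis of panel_c and the z axis of cradle, either way round below 0.06 rad and angle between the x axis of panel_c and the x axis of cradle, either way round below 0.12 rad and angle between panel_c's own z axis and vertical below 1.2 rad and contact force between panel and the fingers below 0.1 N), for 0.2 s.
At the end, for the whole second after the job is handed in: The panel lies still in the cradle, front outwards, its centre within 5 mm along the slope, 7 mm across and 3 mm in height of the cradle's origin, flat within 0.06 rad and square within 0.12 rad; the keeper has travelled past 0.031 m (within 4 mm of the panel's end); the fingers have let go (all of step 3 and linear speed of panel below 0.02 m/s); the robot touches nothing.
It fails at once if the robot touches the dark pane (contact force between any of the fingers, the arm and panel_c4 above 0.3 N).
It fails at once if the panel is dropped (falls faster than 0.5 m/s out of the fingers, about 13 mm) (linear speed of panel above 0.5 m/s and contact force between panel and the fingers below 0.05 N).
It fails at once if a blank or the screwdriver is moved by more than 20 mm (distance of any of blank_square, blank_round, blank_triangle, blank_square2, screwdriver from where it was at the start of the episode above 0.02 m).
It also fails if it takes over 54 s, if anything falls off the work surface, if the arm or the gripper's body presses on something with over 40 N, if the wrist force passes 120 N, or if a joint passes its speed limit or range.

## Working session

There is one attempt and no reset: what is moved stays moved. The work goes in short steps, Python scripts to look and compute and a tool call to move; the robot and the scene stay as the last step left them, time stands still between calls to the robot, and variables do not carry over. Pictures are saved under pics/ and viewed, on a budget of 10 in all, crops included, one or two more only if the job needs it, and the job is handed in when it is done.

Besides the shell and the picture viewer there is one more tool, called in YAML: its name, and indented under it one key for each argument. step_arm: Moves the arm, as the interface text tells. Its arguments: {"type":"object","properties":{"motion":{"type":"array"},"grip_force":{"type":"number"}},"required":["motion"]}

```bash
mkdir -p pics; cat > h.py <<'E'
import numpy as np, cv2
from rig import monitor, get_image, order, env
def save(im,name,crop=None,scale=1):
    f=im["frame"]
    if crop: x0,y0,x1,y1=crop; f=f[y0:y1,x0:x1]
    cv2.imwrite("pics/"+name,cv2.resize(f,None,fx=scale,fy=scale,interpolation=cv2.INTER_CUBIC))
def cloud(im):
    h,w=im["range_z"].shape; f=h/2/np.tan(np.radians(im["fov_y"]/2))
    K=np.array([[f,0,im["cx"]],[0,f,im["cy"]],[0,0,1.]])
    u,v=np.meshgrid(np.arange(w),np.arange(h)); p=np.stack([u,v],-1).reshape(-1,1,2).astype(float)
    n=cv2.undistortPoints(p,K,np.array([im["k1"],0,0,0.])).reshape(h,w,2)
    z=im["range_z"]; c=np.stack([n[...,0]*z,-n[...,1]*z,-z,np.ones_like(z)],-1)
    P=(c@im["T"].T)[...,:3]; P[z<=0]=np.nan
    return P
E
python3 - <<'E'
from h import *
a=get_image("scene");b=get_image("side");c=get_image("wrist")
for n,i in zip("abc",(a,b,c)): np.save(n+".npy",i,allow_pickle=True)
f=np.hstack([a["frame"],b["frame"]])
save(a,"scene0.png",scale=1.25);save(b,"side0.png",scale=1.25)
for i in (a,b,c): print(i["fov_y"],i["k1"],i["T"].round(3).tolist())
o=monitor.get_obs();print(o["ee_pos"],o["tcp_rot"],o["force"],o["width"],o["time_s"],env.finger_overhang)
E
```

```text
53.39987655400692 -0.03879988753190465 [[-0.345, -0.786, 0.512, 1.068], [0.938, -0.281, 0.202, 0.213], [-0.015, 0.55, 0.835, 1.108], [0.0, 0.0, 0.0, 1.0]]
52.2990646436701 -0.08920153608222657 [[0.838, 0.333, -0.432, 0.041], [-0.545, 0.481, -0.687, -0.68], [-0.021, 0.811, 0.584, 0.703], [0.0, 0.0, 0.0, 1.0]]
63.44982593642594 -0.0139677261846295 [[0.276, -0.929, -0.245, 0.113], [0.961, 0.267, 0.073, 0.644], [-0.002, -0.256, 0.967, 0.383], [0.0, 0.0, 0.0, 1.0]]
[0.17999603 0.6240255  0.23691015] [[-4.79323842e-04  2.77062507e-01  9.60851777e-01]
 [-1.44887866e-03  9.60850686e-01 -2.77062916e-01]
 [-9.99998835e-01 -1.52496049e-03 -5.91286893e-05]] [0.81381762 0.18712298 0.27625485] 0.9991665091709959 0.15 0.011
```

View pics/scene0.png

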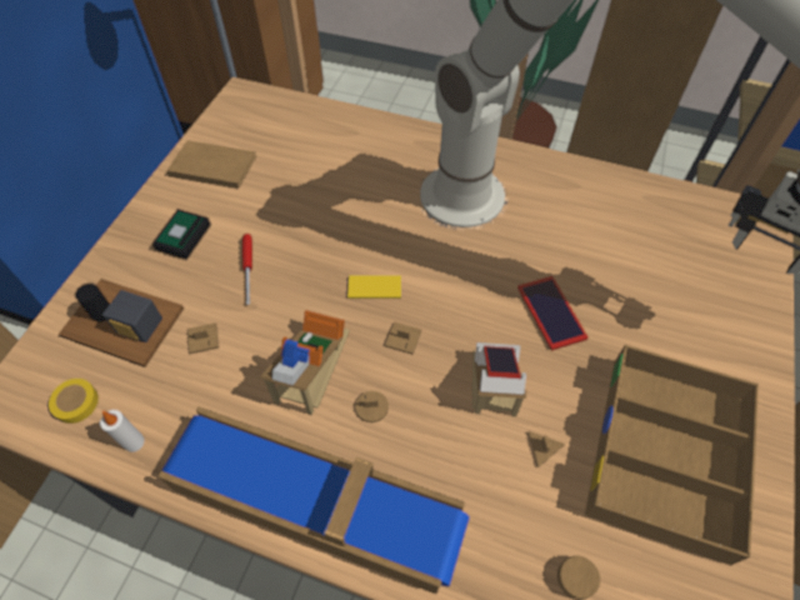

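View pics/side0.png

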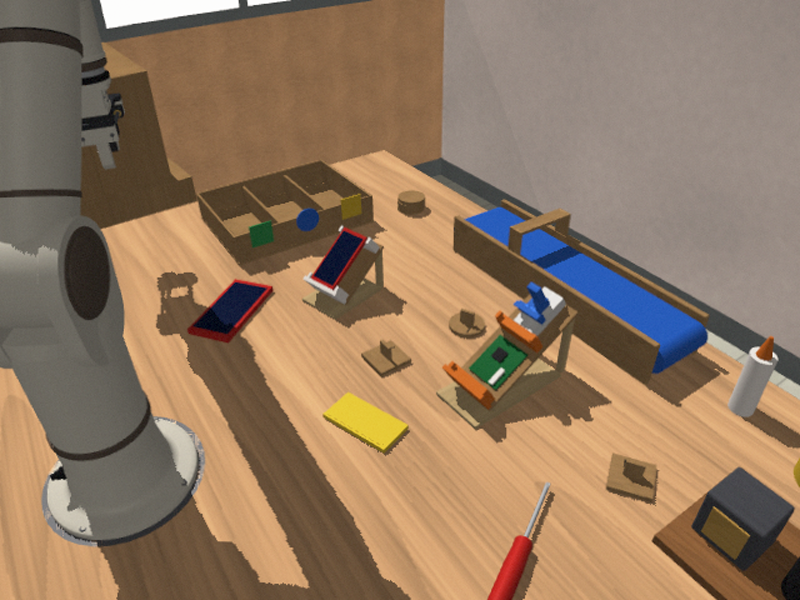

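Candidates for the panel:
- The large red-rimmed plate lying on the table (scene 552,312; side 230,310).
- The yellow plate (scene 375,287).
- The red-rimmed plate in the white rack (scene 502,362; side 340,258).

The one in the rack fits: it isn't yellow, it's the smaller of the two red ones, and it sits in the white sloping rack. One enlarged crop will confirm this.

```bash
python3 - <<'E'
from h import *
A,B=[np.load(n+".npy",allow_pickle=True).item() for n in "ab"]
f1=cv2.resize(A["frame"][245:345,205:435],(782,340),interpolation=cv2.INTER_CUBIC)
f2=cv2.resize(B["frame"][175:350,140:470],(490,260),interpolation=cv2.INTER_CUBIC)
g=np.zeros((600,782,3),np.uint8);g[:340]=f1;g[340:,:490]=f2;cv2.imwrite("pics/crop1.png",g)
for nm,I in (("scene",A),("side",B)):
    P=cloud(I);hsv=cv2.cvtColor(I["frame"],cv2.COLOR_BGR2HSV);H,S,V=[hsv[...,k].astype(int) for k in range(3)]
    m={"red":((H<5)|(H>174))&(S>150)&(V>60),"orange":(H>5)&(H<14)&(S>190)&(V>120),"blue":(H>105)&(H<125)&(S>150)&(V>60)}
    for c,mm in m.items():
        n,l,st,ce=cv2.connectedComponentsWithStats(mm.astype(np.uint8))
        for k in range(1,n):
            if st[k,4]>40:
                p=P[l==k];p=p[~np.isnan(p[:,0])]
                if len(p)>20: print(nm,c,st[k].tolist(),np.median(p,0).round(3),p.min(0).round(3),p.max(0).round(3))
E
```

```text
scene red [194, 188, 7, 28, 175] [ 0.365 -0.42   0.025] [ 0.315 -0.449  0.01 ] [ 0.406 -0.394  0.032]
scene red [415, 229, 55, 50, 297] [0.331 0.293 0.012] [0.241 0.201 0.003] [0.373 0.368 0.018]
scene red [388, 278, 28, 24, 110] [0.524 0.214 0.12 ] [0.449 0.173 0.062] [0.537 0.25  0.127]
scene orange [244, 250, 30, 21, 336] [ 0.504 -0.16   0.053] [ 0.486 -0.203  0.028] [ 0.518 -0.122  0.069]
scene orange [249, 278, 9, 14, 85] [ 0.602 -0.127  0.106] [ 0.588 -0.141  0.09 ] [ 0.61  -0.119  0.122]
scene orange [83, 330, 9, 9, 47] [ 0.854 -0.416  0.127] [ 0.848 -0.421  0.114] [ 0.86  -0.409  0.145]
scene blue [0, 0, 146, 254, 25144] [ 0.013 -1.277 -0.157] [-0.68  -1.557 -0.744] [ 0.459 -1.261  0.301]
scene blue [627, 98, 13, 21, 148] [-0.759  0.894 -0.17 ] [-0.772  0.876 -0.201] [-0.748  0.925 -0.108]
scene blue [226, 273, 20, 20, 254] [ 0.632 -0.151  0.15 ] [ 0.613 -0.18   0.122] [ 0.652 -0.132  0.181]
scene blue [131, 333, 147, 93, 7021] [ 0.837 -0.138  0.071] [ 0.777 -0.306  0.062] [0.893 0.012 0.078]
scene blue [276, 382, 98, 86, 4903] [0.838 0.143 0.071] [0.776 0.049 0.044] [0.894 0
[... 313 characters left out ...]
ange [401, 252, 29, 22, 205] [ 0.59 -0.16  0.11] [ 0.583 -0.198  0.102] [ 0.598 -0.123  0.121]
side orange [605, 270, 14, 17, 73] [ 0.843 -0.418  0.126] [ 0.836 -0.422  0.11 ] [ 0.85  -0.409  0.147]
side orange [355, 290, 35, 30, 357] [ 0.488 -0.164  0.058] [ 0.478 -0.206  0.041] [ 0.504 -0.12   0.065]
side blue [238, 167, 17, 17, 231] [0.518 0.43  0.063] [0.494 0.425 0.036] [0.544 0.437 0.088]
side blue [373, 166, 47, 30, 648] [0.832 0.171 0.071] [ 0.79   0.089 -0.746] [1.943 1.386 0.075]
side blue [417, 183, 148, 115, 4814] [ 0.839 -0.165  0.071] [ 0.772 -0.314  0.026] [0.896 0.099 0.084]
side blue [412, 226, 27, 33, 398] [ 0.62  -0.163  0.139] [ 0.604 -0.182  0.053] [ 0.762 -0.023  0.177]
```

View pics/crop1.png

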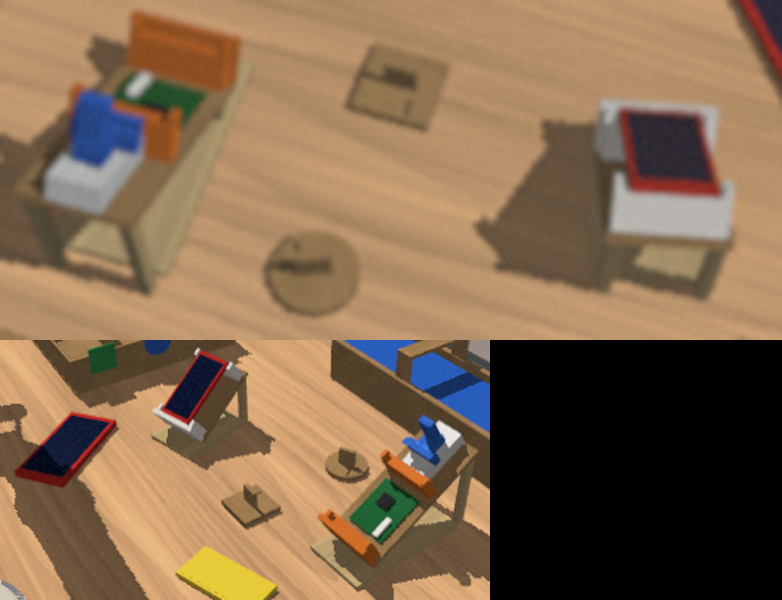

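The crop confirms it: the small red-rimmed panel is in the white rack (crop 670,150), and the blue keeper is at the top of the orange cradle. I'll hover over the rack and measure from near.

step_arm:
  motion:
    - {"delta_pos":[0,-0.44,0.575],"spin":0,"fingers":0}
    - {"delta_pos":[0,-0.44,0.575],"spin":0,"fingers":0}
    - {"delta_pos":[0,-0.44,0.575],"spin":0,"fingers":0}
    - {"delta_pos":[0,-0.44,0.575],"spin":0,"fingers":0}
    - {"delta_pos":[0,-0.44,0.575],"spin":0,"fingers":0}
    - {"delta_pos":[0,-0.44,0.575],"spin":0,"fingers":0}
    - {"delta_pos":[0,-0.44,0.575],"spin":0,"fingers":0}
    - {"delta_pos":[0,-0.44,0.575],"spin":0,"fingers":0}
    - {"delta_pos":[0,-0.44,0.575],"spin":0,"fingers":0}
    - {"delta_pos":[0,-0.44,0.575],"spin":0,"fingers":0}
    - {"delta_pos":[0,-0.44,0.575],"spin":0,"fingers":0}
    - {"delta_pos":[0,-0.44,0.575],"spin":0,"fingers":0}
    - {"delta_pos":[0,0,0],"spin":0,"fingers":0}
    - {"delta_pos":[0,0,0],"spin":0,"fingers":0}

```text
time_s: 1.9
ee_pos: [0.4896, 0.2058, 0.2374]
tcp_rot: [[-0.001, 0.277, 0.961], [0.0, 0.961, -0.277], [-1.0, 0.0, -0.001]]
force: [-1.0, 0.7, 0.0]
width: 1.003
```

```bash
python3 - <<'E'
from h import *
o=monitor.get_obs();print(o["ee_pos"],o["tcp_rot"].round(4).tolist(),o["force"],o["q"],o["time_s"])
c=get_image("wrist");np.save("w1.npy",c,allow_pickle=True);save(c,"w1.png");print(c["T"].round(3).tolist())
E
```

```text
[0.48959118 0.20582352 0.23744582] [[-0.0009, 0.2771, 0.9608], [0.0003, 0.9608, -0.2771], [-1.0, 0.0001, -0.0009]] [-1.02314046  0.72476901  0.03879651] [-14.30368465  15.33547749 -13.41095613 106.25184669   4.05992004
  58.91140433  44.55640993] 1.9
[[0.277, -0.929, -0.245, 0.422], [0.961, 0.267, 0.071, 0.225], [-0.0, -0.255, 0.967, 0.384], [0.0, 0.0, 0.0, 1.0]]
```

View pics/w1.png

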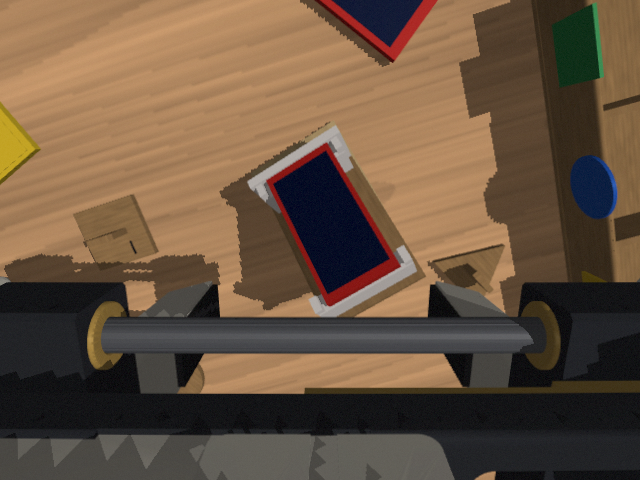

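The wrist view shows the panel at about (333,222), corners (268,182), (328,145), (399,262), (330,306), rotated about 30° in the picture. The triangle blank is at (470,265), near the right finger's line. Next I fit the pose.

```bash
cat >> h.py <<'E'
def panel_fit(I,roi,tilt,extra=None):
    """pose of red-rimmed panel: red pixels in roi, plane fit of tilt, rectangle"""
    P=cloud(I);hsv=cv2.cvtColor(I["frame"],cv2.COLOR_BGR2HSV);H,S,V=[hsv[...,k].astype(int) for k in range(3)]
    m=(((H<6)|(H>172))&(S>130)&(V>50)).astype(np.uint8)
    x0,y0,x1,y1=roi;r=np.zeros_like(m);r[y0:y1,x0:x1]=m[y0:y1,x0:x1]
    pts=np.argwhere(r)[:,::-1].astype(np.int32)
    hull=cv2.convexHull(pts);f=np.zeros_like(m);cv2.fillConvexPoly(f,hull,1)
    fe=cv2.erode(f,np.ones((5,5)))
    p=P[fe>0];p=p[~np.isnan(p[:,0])]
    for _ in range(5):
        c=np.median(p,0);n=np.linalg.svd(p-c,full_matrices=False)[2][2];n*=np.sign(n[2])
        d=(p-c)@n;p=p[abs(d-np.median(d))<max(.002,2*np.std(d))] if _<4 else p
    c=p.mean(0)
    # rays of hull pixels onto plane
    f_=240/np.tan(np.radians(I["fov_y"]/2));K=np.array([[f_,0,I["cx"]],[0,f_,I["cy"]],[0,0,1.]])
    u=cv2.undistortPoints(hull.reshape(-1,1,2).astype(float),K,np.array([I["k1"],0,0,0.])).reshape(-1,2)
    R=I["T"][:3,:3];o=I["T"][:3,3];D=np.c_[u[:,0],-u[:,1],-np.ones(len(u))]@R.T
    q=o+D*(((c-o)@n)/(D@n))[:,None]
    ex=np.array([-n[0]*n[2],-n[1]*n[2],1-n[2]**2]);ex/=np.linalg.norm(ex);ey=np.cross(n,ex)
    uv=np.c_[(q-c)@ex,(q-c)@ey].astype(np.float32)
    (cu,cv),wh,a=cv2.minAreaRect(uv)
    C=c+cu*ex+cv*ey-n*.004
    print("tilt",np.degrees(np.arccos(n[2])).round(2),"rect",wh,a,"upslope ex",ex.round(4),"yaw",np.degrees(np.arctan2(ex[1],ex[0])).round(2))
    print("centre",C.round(4));return C,ex,n
E
python3 - <<'E'
from h import *
W=np.load("w1.npy",allow_pickle=True).item();panel_fit(W,(250,120,420,320),35)
E
```

```text
tilt 35.03 rect (0.12113118916749954, 0.05998977646231651) 0.11343611031770706 upslope ex [0.7895 0.2171 0.5741] yaw 15.38
centre [0.4797 0.2127 0.0852]
```

step_arm:
  motion:
    - {"delta_pos":[0,0,0],"spin":-0.787,"fingers":0}
    - {"delta_pos":[0,0,0],"spin":-0.787,"fingers":0}
    - {"delta_pos":[0,0,0],"spin":-0.787,"fingers":0}
    - {"delta_pos":[0,0,0],"spin":-0.787,"fingers":0}
    - {"delta_pos":[0,0,0],"spin":-0.787,"fingers":0}
    - {"delta_pos":[0.4,0.155,-0.13],"spin":0,"fingers":0}
    - {"delta_pos":[0.4,0,0],"spin":0,"fingers":0}
    - {"delta_pos":[0,0,0],"spin":0,"fingers":0}
    - {"delta_pos":[0,0,0],"spin":0,"fingers":0}

```text
time_s: 3.08
ee_pos: [0.4802, 0.2133, 0.1905]
tcp_rot: [[0.001, -0.267, 0.964], [0.001, 0.964, 0.267], [-1.0, 0.0, 0.001]]
force: [-0.5, 0.3, 0.2]
width: 0.998
```

```bash
python3 - <<'E'
from h import *
o=monitor.get_obs();print(o["ee_pos"],o["tcp_rot"].round(4).tolist(),o["force"],o["q"])
c=get_image("wrist");np.save("w2.npy",c,allow_pickle=True)
panel_fit(c,(220,50,460,310),35)
save(c,"w2.png")
E
```

```text
[0.48019108 0.21333761 0.1904964 ] [[0.0007, -0.2668, 0.9638], [0.0006, 0.9638, 0.2668], [-1.0, 0.0004, 0.0009]] [-0.47540093  0.26303444  0.24936089] [-11.66230063  18.31969863 -18.12251565 109.57454727   7.00765516
  53.11051702  72.33529859]
tilt 40.86 rect (0.32432302832603455, 0.10087333619594574) 2.4677300453186035 upslope ex [ 0.6941 -0.3005  0.6542] yaw -23.41
centre [0.4021 0.2384 0.0125]
```

View pics/w2.png

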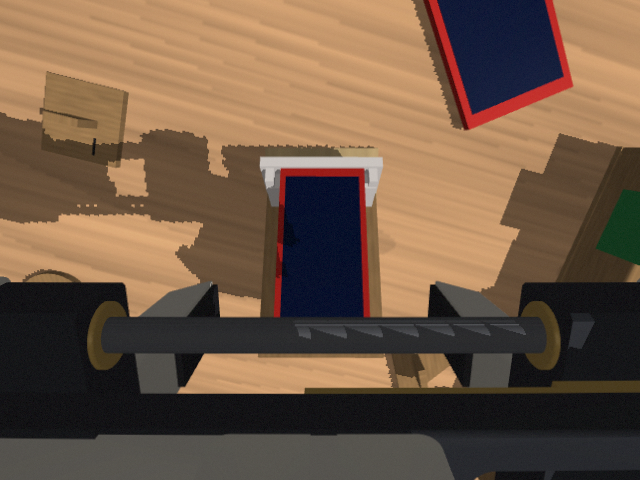

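The panel is square between the fingers: its centre is at column 322, and the fingers' midpoint is about 324. I'm descending and gripping.

step_arm:
  motion:
    - {"delta_pos":[0.4,0,0],"spin":0,"fingers":0}
    - {"delta_pos":[0.4,0,0],"spin":0,"fingers":0}
    - {"delta_pos":[0.4,0,0],"spin":0,"fingers":0}
    - {"delta_pos":[0.4,0,0],"spin":0,"fingers":0}
    - {"delta_pos":[0.29,0,0],"spin":0,"fingers":0}
    - {"delta_pos":[0,0,0],"spin":0,"fingers":0}
    - {"delta_pos":[0,0,0],"spin":0,"fingers":0.2}
    - {"delta_pos":[0,0,0],"spin":0,"fingers":0.3}
    - {"delta_pos":[0,0,0],"spin":0,"fingers":1}
    - {"delta_pos":[0,0,0],"spin":0,"fingers":1}
    - {"delta_pos":[0,0,0],"spin":0,"fingers":1}
    - {"delta_pos":[0,0,0],"spin":0,"fingers":1}
  grip_force: 15

```text
time_s: 4.62
ee_pos: [0.4804, 0.2124, 0.0768]
tcp_rot: [[0.001, -0.265, 0.964], [0.0, 0.964, 0.265], [-1.0, -0.0, 0.001]]
force: [-1.2, -1.0, 6.2]
width: 0.652
```

step_arm:
  motion:
    - {"delta_pos":[-0.1,0,0],"spin":0,"fingers":1}
    - {"delta_pos":[-0.2,0,0],"spin":0,"fingers":1}
    - {"delta_pos":[-0.3,0,0],"spin":0,"fingers":1}
    - {"delta_pos":[-0.4,0,0],"spin":0,"fingers":1}
    - {"delta_pos":[-0.4,0,0],"spin":0,"fingers":1}
    - {"delta_pos":[-0.4,0,0],"spin":0,"fingers":1}
    - {"delta_pos":[-0.4,0,0],"spin":0,"fingers":1}
    - {"delta_pos":[-0.4,0,0],"spin":0,"fingers":1}
    - {"delta_pos":[-0.3,0,0],"spin":0,"fingers":1}
    - {"delta_pos":[-0.15,0,0],"spin":0,"fingers":1}
    - {"delta_pos":[0,0,0],"spin":0,"fingers":1}

```text
time_s: 6.0
ee_pos: [0.4804, 0.2125, 0.2603]
tcp_rot: [[0.002, -0.265, 0.964], [0.001, 0.964, 0.265], [-1.0, 0.0, 0.002]]
force: [-1.4, 0.9, -0.8]
width: 0.654
```

step_arm:
  motion:
    - {"delta_pos":[0,-0.2,0.03],"spin":0,"fingers":1}
    - {"delta_pos":[0,-0.4,0.08],"spin":0,"fingers":1}
    - {"delta_pos":[0,-0.5,0.1],"spin":0,"fingers":1}
    - {"delta_pos":[0,-0.5,0.1],"spin":0,"fingers":1}
    - {"delta_pos":[0,-0.5,0.1],"spin":0,"fingers":1}
    - {"delta_pos":[0,-0.5,0.1],"spin":0,"fingers":1}
    - {"delta_pos":[0,-0.5,0.1],"spin":0,"fingers":1}
    - {"delta_pos":[0,-0.5,0.1],"spin":0,"fingers":1}
    - {"delta_pos":[0,-0.5,0.08],"spin":0,"fingers":1}
    - {"delta_pos":[0,-0.3,0.03],"spin":0,"fingers":1}
    - {"delta_pos":[0,-0.18,0],"spin":0.3,"fingers":1}
    - {"delta_pos":[0,0,0],"spin":0.5,"fingers":1}
    - {"delta_pos":[0,0,0],"spin":0.5,"fingers":1}
    - {"delta_pos":[0,0,0],"spin":0.4,"fingers":1}
    - {"delta_pos":[0,0,0],"spin":0.2,"fingers":1}
    - {"delta_pos":[0,0,0],"spin":0,"fingers":1}
    - {"delta_pos":[0,0,0],"spin":0,"fingers":1}

```text
time_s: 8.12
ee_pos: [0.6004, -0.0393, 0.2593]
tcp_rot: [[-0.0, -0.004, 1.0], [0.0, 1.0, 0.004], [-1.0, 0.0, -0.0]]
force: [0.3, 0.0, -0.7]
width: 0.652
```

```bash
python3 - <<'E'
from h import *
o=monitor.get_obs();print(o["ee_pos"],o["tcp_rot"].round(4).tolist(),o["force"],o["q"],o["time_s"],o["width"])
c=get_image("wrist");np.save("w3.npy",c,allow_pickle=True)
save(c,"w3.png",scale=1.25)
E
```

```text
[ 0.60041653 -0.03932634  0.25928459] [[-0.0001, -0.0041, 1.0], [0.0001, 1.0, 0.0041], [-1.0, 0.0001, -0.0001]] [ 0.31940694  0.04730587 -0.72999227] [ 6.99445537 20.92495476 -7.45203126 95.25877058  2.94583768 64.01476171
 88.9716464 ] 8.125 0.6515219170346191
```

View pics/w3.png

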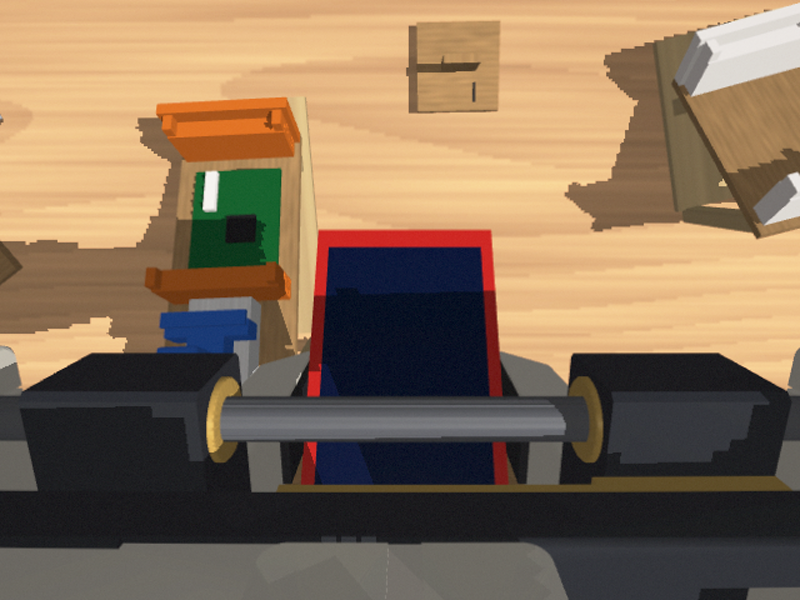

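The panel is held squarely (top end at (405,235)). The orange ledge is at about (230,120), the upper bar at (225,280) and the keeper tab at (205,325). Next I fit the cradle's pose from depth.

```bash
cat > cr.py <<'E'
from h import *
I=np.load("w3.npy",allow_pickle=True).item();P=cloud(I)
hsv=cv2.cvtColor(I["frame"],cv2.COLOR_BGR2HSV);H,S,V=[hsv[...,k].astype(int) for k in range(3)]
om=(H>4)&(H<15)&(S>180)&(V>60)
om[:, 260:]=0; om[:60]=0
om=om&~np.isnan(P[...,0])
def frame(yaw,tilt=30):
    y,t=np.radians(yaw),np.radians(tilt)
    ex=np.array([np.cos(t)*np.cos(y),np.cos(t)*np.sin(y),np.sin(t)]);ey=np.array([-np.sin(y),np.cos(y),0]);return np.c_[ex,ey,np.cross(ex,ey)]
E
python3 - <<'E'
from cr import *
# normals
du=P[2:-2,4:]-P[2:-2,:-4];dv=P[4:,2:-2]-P[:-4,2:-2]
N=np.zeros_like(P);n=np.cross(du,dv);N[2:-2,2:-2]=n/np.linalg.norm(n,axis=-1,keepdims=True)
p=P[om];nn=N[om];nn*=np.sign((nn*(I["T"][:3,3]-p)).sum(1))[:,None]
print(len(p),np.nanmin(p,0),np.nanmax(p,0))
for t,lab in ((frame(0)[:,2],"up"),(frame(0)[:,0],"face"),):
    k=(nn@t)>.97;print(lab,k.sum(),np.nanmedian(nn[k],0))
    if lab=="face":
        m=np.nanmean(nn[k],0);print("face yaw",np.degrees(np.arctan2(m[1],m[0])))
        d=p[k]@m/np.linalg.norm(m);q=p[k];lo=q[:,0]<.53
        print("low face pts",lo.sum(),q[lo].mean(0))
        c=q[lo].mean(0);s=np.linalg.svd(q[lo]-c,full_matrices=False)[2];print("main dir",s[0],"normal",s[2])
    else:
        m=np.nanmean(nn[k],0);print("yaw",np.degrees(np.arctan2(-m[1],-m[0])),"tilt",np.degrees(np.arccos(m[2]/np.linalg.norm(m))))
# panel in hand
hh=(((H<6)|(H>172))&(S>130)).astype(np.uint8)
p2=P[200:300,270:375].reshape(-1,3);c=np.nanmean(p2,0);s=np.linalg.svd(p2-c,full_matrices=False)[2][2];s*=np.sign(s[2]);print("held normal",s,np.degrees(np.arccos(s[2])),c)
E
```

```text
7568 [ 0.47745791 -0.2531108  -0.00117125] [ 0.62681526 -0.06828063  0.28419001]
up 958 [-0.50907348 -0.01794111  0.84985855]
yaw 1.793686771367498 tilt 30.478711588010192
face 2112 [0.85630376 0.03229072 0.50699003]
face yaw 1.9936177385010074
low face pts 1424 [ 0.50449596 -0.16136435  0.04655064]
main dir [ 0.03970962 -0.99905675  0.01757157] normal [-0.6411691  -0.03896435 -0.76640979]Traceback (most recent call last):
  File "<stdin>", line 18, in <module>
    u, s, vh = gufunc(a, signature=signature)
               ~~~~~~^^^^^^^^^^^^^^^^^^^^^^^^
    raise LinAlgError("SVD did not converge")
numpy.linalg.LinAlgError: SVD did not converge
```

```bash
cat > pr.py <<'E'
from cr import *
O=np.array([.54,-.162,.08])
F=frame(2.0)
Q=(P-O)@F*1000
def normals(P):
    du=P[2:-2,4:]-P[2:-2,:-4];dv=P[4:,2:-2]-P[:-4,2:-2]
    N=np.zeros_like(P);n=np.cross(du,dv);N[2:-2,2:-2]=n/np.linalg.norm(n,axis=-1,keepdims=True);return N
N=normals(Q);N*=np.sign((N*(((I["T"][:3,3]-O)@F*1000)-Q)).sum(-1))[...,None]
E
python3 - <<'E'
from pr import *
om&=(np.abs(Q)<110).all(-1)
def hist(v,b): 
    h,e=np.histogram(v,np.arange(v.min()//b*b,v.max()+b,b)); return [(float(a),int(c)) for a,c in zip(e,h) if c>6]
for ax,l in ((0,"x"),(1,"y"),(2,"z")):
  for s in (1,-1):
    k=om&(s*N[...,ax]>.95); v=Q[k]
    if len(v)>10: print("normal",s,l,hist(v[:,ax],1))
k=om&(N[...,2]>.95);v=Q[k]
for lo,hi in ((-90,-55),(-55,-30),(30,80)):
  w=v[(v[:,0]>lo)&(v[:,0]<hi)]
  if len(w): print(lo,hi,"x",np.percentile(w[:,0],[1,50,99]).round(1),"y",np.percentile(w[:,1],[1,50,99]).round(1),"z",hist(w[:,2],1))
# held panel
p2=P[190:300,265:380].reshape(-1,3);p2=p2[~np.isnan(p2[:,0])];c=np.median(p2,0);p2=p2[np.linalg.norm(p2-c,axis=1)<.06]
for _ in range(4):
    c=p2.mean(0);s=np.linalg.svd(p2-c,full_matrices=False)[2][2];s*=np.sign(s[2]);d=(p2-c)@s;p2=p2[abs(d)<max(.002,2*d.std())]
print("held normal",s,np.degrees(np.arccos(s[2])),c,len(p2))
bm=(H>105)&(H<125)&(S>150)&(V>60);bm[:, 260:]=0;bm[:235]=0
v=Q[bm&(N[...,2]>.9)];print("blue up",hist(v[:,2],2),np.percentile(v,[2,50,98],axis=0).round(1).tolist())
v=Q[bm&(N[...,0]<-.9)];print("blue front",len(v),hist(v[:,0],2) if len(v) else 0)
print("blue all",np.nanpercentile(Q[bm],[2,50,98],axis=0).round(1).tolist())
E
```

```text
normal 1 x [(-59.0, 11), (-58.0, 213), (-57.0, 155), (-47.0, 49), (-46.0, 587), (-45.0, 709), (-44.0, 34), (63.0, 76), (64.0, 574), (65.0, 110)]
normal 1 y [(-33.0, 24), (-32.0, 13), (-31.0, 34), (41.0, 115), (42.0, 105), (43.0, 63), (44.0, 20), (45.0, 56)]
normal 1 z [(-3.0, 27), (-2.0, 322), (-1.0, 501), (0.0, 126), (6.0, 30), (7.0, 57), (8.0, 132), (9.0, 177), (10.0, 23)]
-90 -55 x [-63.7 -60.4 -55.1] y [-40.4   1.7  42.3] z [(-2.0, 20), (-1.0, 19), (7.0, 19), (8.0, 119), (9.0, 176), (10.0, 23)]
-55 -30 x [-54.9 -50.7 -45.6] y [-35.8   0.6  39. ] z [(-3.0, 18), (-2.0, 165), (-1.0, 199), (0.0, 35), (6.0, 12), (7.0, 15)]
30 80 x [52.3 58.  64.7] y [-34.7   3.6  40.7] z [(-3.0, 8), (-2.0, 137), (-1.0, 283), (0.0, 91), (6.0, 13), (7.0, 23), (8.0, 8)]
held normal [-0.57690629 -0.00220585  0.81680736] 35.23353613016748 [ 0.57003433 -0.03958416  0.25202738] 12584
blue up [(4.0, 12), (6.0, 297), (8.0, 56), (10.0, 8), (12.0, 308), (14.0, 72), (40.0, 11)] [[84.2, -18.4, 6.1], [90.7, 4.7, 12.4], [110.5, 26.9, 41.4]]
blue front 289 [(82.0, 49), (84.0, 9), (100.0, 15), (102.0, 11), (104.0, 31), (108.0, 31), (110.0, 70), (112.0, 12), (140.0, 54)]
blue all [[83.9, -19.8, -5.3], [93.3, 8.1, 8.6], [160.4, 95.5, 193.0]]
```

```bash
python3 - <<'E'
from pr import *
om&=(np.abs(Q)<110).all(-1)
for lo,hi in ((-60,-55),(-48,-43),(62,67)):
    v=Q[om&(N[...,0]>.93)];v=v[(v[:,0]>lo)&(v[:,0]<hi)]
    a=np.polyfit(v[:,1],v[:,0],1);print("face",lo,"dx/dy deg",np.degrees(a[0]),"x@y=2",np.polyval(a,2),v[:,1].min(),v[:,1].max())
# y extents of orange, by x bin, for top surfaces
for lo,hi,zl,zh in ((-66,-58,6,11),(-56,-46,5,10),(52,64,5,10),(52,64,-4,1)):
    v=Q[om&(Q[...,0]>lo)&(Q[...,0]<hi)&(Q[...,2]>zl)&(Q[...,2]<zh)&(N[...,2]>.8)]
    print(lo,hi,zl,"y", np.percentile(v[:,1],[0,1,99,100]).round(1), "gap", np.sort(v[:,1])[[np.argmax(np.diff(np.sort(v[:,1]))),np.argmax(np.diff(np.sort(v[:,1])))+1]].round(1))
# held panel lower end (world)
red=((H<6)|(H>172))&(S>130)&(V>50);red[:175]=0;red[300:]=0;red[:,:245]=0;red[:,400:]=0
s=np.array([-.5769,-.0022,.8168]);s/=np.linalg.norm(s);c=np.array([.57003,-.03958,.25203])
T=I["T"];f_=240/np.tan(np.radians(I["fov_y"]/2));K=np.array([[f_,0,I["cx"]],[0,f_,I["cy"]],[0,0,1.]])
yx=np.argwhere(red);u=cv2.undistortPoints(yx[:,::-1].reshape(-1,1,2).astype(float),K,np.array([I["k1"],0,0,0.])).reshape(-1,2)
D=np.c_[u[:,0],-u[:,1],-np.ones(len(u))]@T[:3,:3].T;o=T[:3,3];q=o+D*(((c-o)@s)/(D@s))[:,None]
ex=np.array([s[2],0,-s[0]]);ex/=np.linalg.norm(ex)
obs=monitor.get_obs();tcp=np.array(obs["ee_pos"]);d=(q-tcp)*1000;x=d@ex;y=d[:,1];zz=d@s
print("panel lower end along-slope rel TCP",np.percentile(x,[0,.5,2]),"face z rel tcp",np.median(zz))
k=x>np.percentile(x,.5)+15
yy=y[k];print("y edges",yy.min(),yy.max(),"median L/R",np.percentile(yy,[1,99]),np.polyfit(x[k&(y<0)],y[k&(y<0)],1),np.polyfit(x[k&(y>0)],y[k&(y>0)],1))
E
```

```text
face -60 dx/dy deg -0.5477471465213067 x@y=2 -57.082510669871866 -40.750946842510764 44.24554826045321
face -48 dx/dy deg -0.626550431379586 x@y=2 -44.96695291242159 -37.23517904071794 40.53396886277698
face 62 dx/dy deg -0.7608530564713668 x@y=2 64.56468508068984 -36.01605426624725 42.273331256629504
-66 -58 6 y [-41.1 -40.   43.1  44.1] gap [42.4 43.1]
-56 -46 5 y [-38.9 -38.   39.9  40.6] gap [-32.6  36.4]
52 64 5 y [-36.1 -35.7  41.7  42.5] gap [-31.   38.3]
52 64 -4 y [-31.  -29.6  32.1  35. ] gap [33.1 34. ]
panel lower end along-slope rel TCP [-56.69424379 -56.65217612 -56.53878963] face z rel tcp 11.609372143392763
y edges -29.56486059484194 30.22217748926948 median L/R [-29.38076097  29.99650168] [ 1.80458489e-03 -2.74584722e+01] [2.87819525e-03 2.82675873e+01]
```

```bash
cat > tgt.py <<'E'
from cr import *
F0=frame(2.0);F=frame(2.75);C=np.array([.54,-.162,.08])+F0@np.array([2.9,2.8,3.1])/1000
if __name__=="__main__":
    print("cradle",C)
    off=np.array([-.00165,0.0003,.0081])
    o=monitor.get_obs();tcp=np.array(o["ee_pos"]);y=np.radians(2.75)
    ty=np.array([-np.sin(y),np.cos(y),0]);tz=np.array([np.cos(y),np.sin(y),0])
    for nm,l in (("near",(1.2,0,7.4)),("contact",(1.2,0,5.4)),("flat",(1,0,0))):
        w=C+F@np.array(l)/1000-off;d=w-tcp
        print(nm,w.round(4),"tool units x,y,z",(np.array([-d[2],d@ty,d@tz])/.06).round(3))
E
python3 tgt.py
```

```text
cradle [ 0.54086317 -0.15916815  0.08413468]
near [ 0.5399 -0.1596  0.083 ] tool units x,y,z [ 2.937 -1.953 -1.104]
contact [ 0.5409 -0.1595  0.0813] tool units x,y,z [ 2.966 -1.953 -1.088]
flat [ 0.5434 -0.1594  0.0765] tool units x,y,z [ 3.046 -1.953 -1.046]
```

step_arm:
  motion:
    - {"delta_pos":[0,0,0],"spin":-0.315,"fingers":1}
    - {"delta_pos":[0,-0.2,-0.104],"spin":0,"fingers":1}
    - {"delta_pos":[0,-0.4,-0.2],"spin":0,"fingers":1}
    - {"delta_pos":[0,-0.4,-0.25],"spin":0,"fingers":1}
    - {"delta_pos":[0,-0.4,-0.25],"spin":0,"fingers":1}
    - {"delta_pos":[0,-0.353,-0.2],"spin":0,"fingers":1}
    - {"delta_pos":[0.2,-0.2,-0.1],"spin":0,"fingers":1}
    - {"delta_pos":[0.4,0,0],"spin":0,"fingers":1}
    - {"delta_pos":[0.4,0,0],"spin":0,"fingers":1}
    - {"delta_pos":[0.4,0,0],"spin":0,"fingers":1}
    - {"delta_pos":[0.4,0,0],"spin":0,"fingers":1}
    - {"delta_pos":[0.3,0,0],"spin":0,"fingers":1}
    - {"delta_pos":[0.2,0,0],"spin":0,"fingers":1}
    - {"delta_pos":[0.2,0,0],"spin":0,"fingers":1}
    - {"delta_pos":[0.2,0,0],"spin":0,"fingers":1}
    - {"delta_pos":[0.1,0,0],"spin":0,"fingers":1}
    - {"delta_pos":[0.05,0,0],"spin":0,"fingers":1}
    - {"delta_pos":[0,0,0],"spin":0,"fingers":1}
    - {"delta_pos":[0,0,0],"spin":0,"fingers":1}

```text
time_s: 10.55
ee_pos: [0.5402, -0.1598, 0.0887]
tcp_rot: [[0.001, -0.047, 0.999], [-0.0, 0.999, 0.047], [-1.0, -0.0, 0.001]]
force: [-0.0, 0.9, -0.1]
width: 0.649
```

```bash
python3 - <<'E'
from h import *
o=monitor.get_obs();print(o["ee_pos"],o["tcp_rot"].round(4).tolist(),o["force"],o["width"],o["time_s"])
c=get_image("wrist");np.save("w4.npy",c,allow_pickle=True)
b=get_image("side")
f=cv2.resize(c["frame"][60:320,180:460],None,fx=1.6,fy=1.6,interpolation=cv2.INTER_CUBIC)
g=cv2.resize(b["frame"][180:340,330:480],None,fx=2.3,fy=2.6,interpolation=cv2.INTER_CUBIC)[:416]
cv2.imwrite("pics/near.png",np.hstack([f,g]))
E
python3 tgt.py
```

```text
[ 0.54020114 -0.15979309  0.08869448] [[0.0007, -0.0474, 0.9989], [-0.0002, 0.9989, 0.0474], [-1.0, -0.0002, 0.0007]] [-0.00586015  0.8945661  -0.12369451] 0.6487851288139918 10.55
cradle [ 0.54086317 -0.15916815  0.08413468]
near [ 0.5399 -0.1596  0.083 ] tool units x,y,z [ 0.094  0.004 -0.005]
contact [ 0.5409 -0.1595  0.0813] tool units x,y,z [0.123 0.004 0.012]
flat [ 0.5434 -0.1594  0.0765] tool units x,y,z [0.203 0.004 0.054]
```

View pics/near.png

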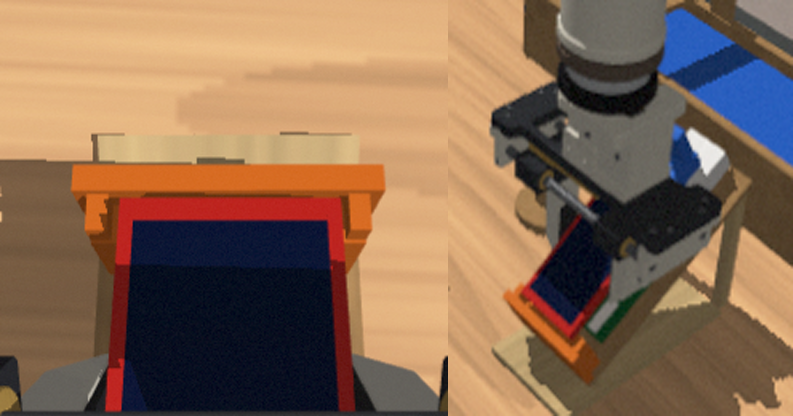

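The panel's lower end (near.png columns 118–343) is centred between the lugs of the ledge (72–384). Now I lower it to contact.

step_arm:
  motion:
    - {"delta_pos":[0.05,0,0],"spin":0,"fingers":1}
    - {"delta_pos":[0.044,0,0],"spin":0,"fingers":1}
    - {"delta_pos":[0.015,0,0.008],"spin":0,"fingers":1}
    - {"delta_pos":[0.015,0,0.008],"spin":0,"fingers":1}
    - {"delta_pos":[0.01,0,0.005],"spin":0,"fingers":1}
    - {"delta_pos":[0,0,0],"spin":0,"fingers":1}
  grip_force: 8

```text
time_s: 11.4
ee_pos: [0.541, -0.1596, 0.0802]
tcp_rot: [[-0.0, -0.047, 0.999], [0.0, 0.999, 0.047], [-1.0, 0.0, -0.0]]
force: [-0.6, -0.1, -0.2]
width: 0.65
```

step_arm:
  motion:
    - {"delta_pos":[0.015,0,0.009],"spin":0,"fingers":1}
    - {"delta_pos":[0.015,0,0.009],"spin":0,"fingers":1}
    - {"delta_pos":[0.015,0,0.009],"spin":0,"fingers":1}
    - {"delta_pos":[0.01,0,0.006],"spin":0,"fingers":1}
    - {"delta_pos":[0,0,0],"spin":0,"fingers":1}
    - {"delta_pos":[0,0,0],"spin":0,"fingers":1}
  grip_force: 6

```text
time_s: 12.15
ee_pos: [0.5432, -0.1596, 0.0773]
tcp_rot: [[0.0, -0.047, 0.999], [-0.0, 0.999, 0.047], [-1.0, -0.0, 0.0]]
force: [-3.1, 1.5, 4.4]
width: 0.65
```

```bash
cat > chk.py <<'E'
from tgt import *
import sys
o=monitor.get_obs();print(np.round(o["ee_pos"],4),o["force"],o["width"],o["time_s"])
I=get_image("wrist");np.save("wl.npy",I,allow_pickle=True)
P=cloud(I);Q=(P-C)@F*1000
x0,y0,x1,y1=270,180,380,290
q=Q[y0:y1,x0:x1].reshape(-1,3);q=q[~np.isnan(q[:,0])];q=q[(abs(q[:,2])<25)&(abs(q[:,1])<24)]
a=np.linalg.lstsq(np.c_[q[:,:2],np.ones(len(q))],q[:,2],rcond=None)[0]
print("n",len(q),"dz/dx deg",np.degrees(a[0]),"dz/dy deg",np.degrees(a[1]),"face z at origin",a[2], "x range",q[:,0].min(),q[:,0].max())
hsv=cv2.cvtColor(I["frame"],cv2.COLOR_BGR2HSV);H,S,V=[hsv[...,k].astype(int) for k in range(3)]
r=((H<4)|(H>172))&(S>130)&(V>50)&(abs(Q[...,0])<80)&(abs(Q[...,1])<45)&(Q[...,2]>-6)&(Q[...,2]<20)
v=Q[r];print("red x min",np.percentile(v[:,0],[0,.5,2]).round(1),"y",np.percentile(v[v[:,0]>-50][:,1],[.5,99.5]).round(1))
E
python3 chk.py
```

```text
[ 0.5432 -0.1596  0.0773] [-3.11061259  1.50782194  4.43022696] 0.6504103494293794 12.15
n 12056 dz/dx deg 0.5182983823076492 dz/dy deg -0.01832530264480696 face z at origin 4.98459940478373 x range -58.991437465380876 -11.999419823852778
red x min [-59.5 -59.1 -58.8] y [-30.  30.]
```

It's nearly flat (0.5° off, 1 mm high) and square. I release it.

step_arm:
  motion:
    - {"delta_pos":[0.008,0,0.004],"spin":0,"fingers":1}
    - {"delta_pos":[0,0,0],"spin":0,"fingers":0.3}
    - {"delta_pos":[0,0,0],"spin":0,"fingers":0.2}
    - {"delta_pos":[0,0,0],"spin":0,"fingers":0.1}
    - {"delta_pos":[0,0,0],"spin":0,"fingers":0}
    - {"delta_pos":[0,0,0],"spin":0,"fingers":0}
    - {"delta_pos":[0,0,0],"spin":0,"fingers":0}

```text
time_s: 13.08
ee_pos: [0.5433, -0.1596, 0.0764]
tcp_rot: [[-0.0, -0.047, 0.999], [0.0, 0.999, 0.047], [-1.0, 0.0, -0.0]]
force: [-0.2, 0.2, 0.0]
width: 0.999
```

```bash
python3 chk.py
```

```text
[ 0.5433 -0.1596  0.0764] [-0.21971273  0.17411242  0.01705702] 0.9992017953619916 13.075
n 12049 dz/dx deg 0.4623705012537841 dz/dy deg 0.030322672790211537 face z at origin 4.967570221610855 x range -58.871206030770985 -12.114997184236554
red x min [-60.3 -59.8 -59.6] y [-29.9  29.8]
```

The panel is resting at the ledge, flat. I retract and look at the keeper.

step_arm:
  motion:
    - {"delta_pos":[-0.1,0,0],"spin":0,"fingers":0}
    - {"delta_pos":[-0.3,0,0],"spin":0,"fingers":0}
    - {"delta_pos":[-0.6,0,0],"spin":0,"fingers":0}
    - {"delta_pos":[-0.6,0,0],"spin":0,"fingers":0}
    - {"delta_pos":[-0.6,0,0],"spin":0,"fingers":0}
    - {"delta_pos":[-0.6,0,0],"spin":0,"fingers":0}
    - {"delta_pos":[-0.5,0,0.2],"spin":0,"fingers":0}
    - {"delta_pos":[0,0,0.7],"spin":0,"fingers":0}
    - {"delta_pos":[0,0,0.7],"spin":0,"fingers":0}
    - {"delta_pos":[0,0,0.6],"spin":0,"fingers":0}
    - {"delta_pos":[0,0,0],"spin":0,"fingers":0}
    - {"delta_pos":[0,0,0],"spin":0,"fingers":0}

```text
time_s: 14.62
ee_pos: [0.6745, -0.1535, 0.2751]
tcp_rot: [[-0.0, -0.047, 0.999], [-0.0, 0.999, 0.047], [-1.0, -0.0, -0.0]]
force: [0.1, -1.0, 0.3]
width: 1.003
```

```bash
python3 - <<'E'
from tgt import *
o=monitor.get_obs();print(o["ee_pos"],o["tcp_rot"].round(4).tolist(),o["time_s"])
I=get_image("wrist");np.save("w5.npy",I,allow_pickle=True);save(I,"w5.png")
panel=panel_fit(I,(200,20,450,280),30);print("panel in cradle",((panel[0]-C)@F*1000).round(2))
P=cloud(I);Q=(P-C)@F*1000
hsv=cv2.cvtColor(I["frame"],cv2.COLOR_BGR2HSV);H,S,V=[hsv[...,k].astype(int) for k in range(3)]
b=(H>105)&(H<125)&(S>140)&(V>60)&(Q[...,0]>65)&(Q[...,0]<170)&(abs(Q[...,1])<45)&(Q[...,2]>-40)&(Q[...,2]<60)
q=Q[b];print(len(q))
for lo in range(70,150,4):
    w=q[(q[:,0]>=lo)&(q[:,0]<lo+4)]
    if len(w)>8: print(lo,len(w),"z",np.percentile(w[:,2],[2,50,98]).round(1),"y",np.percentile(w[:,1],[2,98]).round(1))
t=q[q[:,2]>25];print("tab top",np.percentile(t,[2,50,98],axis=0).round(1).tolist())
E
```

```text
[ 0.67448815 -0.15349174  0.27507342] [[-0.0004, -0.0472, 0.9989], [-0.0002, 0.9989, 0.0472], [-1.0, -0.0002, -0.0004]] 14.625
tilt 29.83 rect (0.06003241986036301, 0.1005406454205513) 89.99722290039062 upslope ex [0.8665 0.042  0.4974] yaw 2.78
centre [ 0.5527 -0.1589  0.0913]
panel in cradle [13.84 -0.26  0.34]
3062
78 161 z [ 8.8 10.1 11.1] y [-24.2  22.8]
82 342 z [ 8.8 10.1 11.4] y [-24.3  23. ]
86 562 z [ 3.   8.8 11.2] y [-24.6  23.3]
90 440 z [-11.5   0.3   5.2] y [-25.   23.5]
94 9 z [-9.7  0.7  5.4] y [-24.3  23. ]
106 176 z [36.6 38.1 39.2] y [-11.    9.8]
110 200 z [36.8 38.1 39.6] y [-11.3  10.1]
114 866 z [ 3.9 26.3 38.8] y [-10.8   9.7]
118 305 z [-11.9  -1.5  18.6] y [-10.9   9.5]
tab top [[106.6, -10.8, 26.0], [114.8, -0.6, 37.6], [117.8, 9.8, 39.2]]
```

View pics/w5.png

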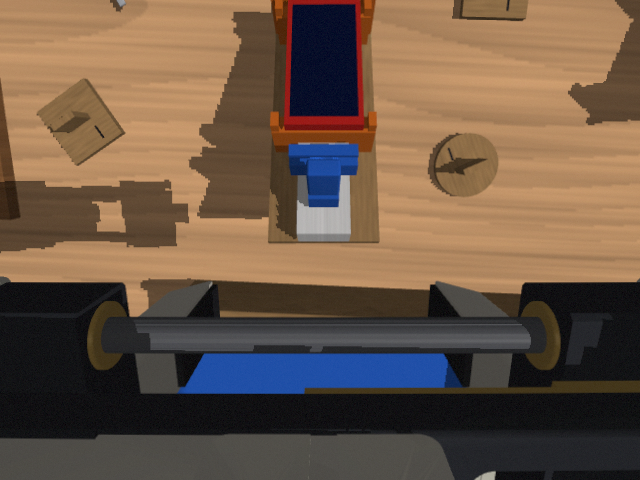

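The keeper's tab is at (323,190) with its lip at (323,158). The tab's middle is at cradle x ≈ 112 mm, so travel is about 11 mm and about 24 mm remains.

```bash
python3 - <<'E'
from tgt import *
tcp=np.array(monitor.get_obs()["ee_pos"]);y=np.radians(2.71)
ty=np.array([-np.sin(y),np.cos(y),0]);tz=np.array([np.cos(y),np.sin(y),0])
w=C+F@np.array([112,-.6,28])/1000-np.array([0,0,.008]);d=w-tcp
print(w,(np.array([-d[2],d@ty,d@tz])/.06).round(3)); d=F@np.array([-.024,0,0]);print((np.array([-d[2],d@ty,d@tz])/.06).round(3))
E
```

```text
[ 0.62379122 -0.15578552  0.15638339] [ 1.981  0.006 -0.842]
[ 0.2   -0.    -0.346]
```

step_arm:
  motion:
    - {"delta_pos":[0,0,-0.4],"spin":0,"fingers":0.2}
    - {"delta_pos":[0,0.006,-0.442],"spin":0,"fingers":0.2}
    - {"delta_pos":[0.4,0,0],"spin":0,"fingers":0.2}
    - {"delta_pos":[0.5,0,0],"spin":0,"fingers":0.3}
    - {"delta_pos":[0.5,0,0],"spin":0,"fingers":0.3}
    - {"delta_pos":[0.4,0,0],"spin":0,"fingers":0.3}
    - {"delta_pos":[0.181,0,0],"spin":0,"fingers":0.3}
    - {"delta_pos":[0,0,0],"spin":0,"fingers":0.5}
    - {"delta_pos":[0,0,0],"spin":0,"fingers":0.7}
    - {"delta_pos":[0,0,0],"spin":0,"fingers":1}
    - {"delta_pos":[0,0,0],"spin":0,"fingers":1}
    - {"delta_pos":[0,0,0],"spin":0,"fingers":1}
    - {"delta_pos":[0,0,0],"spin":0,"fingers":1}
  grip_force: 20

```text
time_s: 16.3
ee_pos: [0.625, -0.156, 0.1561]
tcp_rot: [[0.001, -0.047, 0.999], [-0.001, 0.999, 0.047], [-1.0, -0.001, 0.001]]
force: [-1.0, -1.7, 1.3]
width: 0.24
```

The tab is pinched (22 mm). I slide it down.

step_arm:
  motion:
    - {"delta_pos":[0.025,0,-0.0433],"spin":0,"fingers":1}
    - {"delta_pos":[0.025,0,-0.0433],"spin":0,"fingers":1}
    - {"delta_pos":[0.025,0,-0.0433],"spin":0,"fingers":1}
    - {"delta_pos":[0.025,0,-0.0433],"spin":0,"fingers":1}
    - {"delta_pos":[0.025,0,-0.0433],"spin":0,"fingers":1}
    - {"delta_pos":[0.025,0,-0.0433],"spin":0,"fingers":1}
    - {"delta_pos":[0.025,0,-0.0433],"spin":0,"fingers":1}
    - {"delta_pos":[0,0,0],"spin":0,"fingers":1}
    - {"delta_pos":[0,0,0],"spin":0,"fingers":1}

```text
time_s: 17.42
ee_pos: [0.6058, -0.1569, 0.1449]
tcp_rot: [[-0.001, -0.047, 0.999], [-0.001, 0.999, 0.047], [-1.0, -0.0, -0.001]]
force: [-1.3, -5.0, 5.2]
width: 0.241
```

step_arm:
  motion:
    - {"delta_pos":[0.0083,0,-0.0144],"spin":0,"fingers":1}
    - {"delta_pos":[0.0083,0,-0.0144],"spin":0,"fingers":1}
    - {"delta_pos":[0,0,0],"spin":0,"fingers":1}
    - {"delta_pos":[0,0,0],"spin":0,"fingers":1}

```text
time_s: 17.92
ee_pos: [0.6051, -0.1569, 0.1445]
tcp_rot: [[0.001, -0.047, 0.999], [-0.001, 0.999, 0.047], [-1.0, -0.001, 0.001]]
force: [-0.5, -4.9, 6.0]
width: 0.235
```

```bash
cat > kp.py <<'E'
from tgt import *
o=monitor.get_obs();print(np.round(o["ee_pos"],4),o["force"],o["width"],o["time_s"])
for n in ("scene","side","wrist"):
    I=get_image(n);np.save("k_"+n+".npy",I,allow_pickle=True)
    P=cloud(I);Q=(P-C)@F*1000
    hsv=cv2.cvtColor(I["frame"],cv2.COLOR_BGR2HSV);H,S,V=[hsv[...,k].astype(int) for k in range(3)]
    b=(H>105)&(H<125)&(S>140)&(V>60)&(Q[...,0]>45)&(Q[...,0]<130)&(abs(Q[...,1])<30)&(Q[...,2]>-3)&(Q[...,2]<45)
    q=Q[b]
    if len(q)>20: print(n,len(q),"blue x",np.percentile(q[:,0],[0,2,50,98]).round(1),"lip",np.percentile(q[q[:,2]<14][:,0],[0,2,10]).round(1))
E
python3 kp.py
```

```text
[ 0.6051 -0.1569  0.1445] [-0.53874849 -4.89789367  6.03374323] 0.23482240764057213 17.925
scene 76 blue x [ 71.3  73.5  97.9 101.7] lip [71.3 73.4 93.4]
side 246 blue x [49.4 59.4 70.8 93.5] lip [49.4 59.2 60.6]
wrist 4761 blue x [45.  47.8 65.2 85.5] lip [45.  47.1 57.8]
```

step_arm:
  motion:
    - {"delta_pos":[0.0083,0,-0.0144],"spin":0,"fingers":1}
    - {"delta_pos":[0.0083,0,-0.0144],"spin":0,"fingers":1}
    - {"delta_pos":[0,0,0],"spin":0,"fingers":1}
    - {"delta_pos":[0,0,0],"spin":0,"fingers":1}

```text
time_s: 18.58
ee_pos: [0.6045, -0.1569, 0.1442]
tcp_rot: [[0.003, -0.047, 0.999], [-0.001, 0.999, 0.047], [-1.0, -0.001, 0.003]]
force: [-1.4, -3.9, 7.5]
width: 0.238
```

Motion is now blocked: 0.7 mm of the 2 mm commanded. The keeper meets the panel, so I release, retreat and check.

step_arm:
  motion:
    - {"delta_pos":[-0.008,0,0.014],"spin":0,"fingers":1}
    - {"delta_pos":[0,0,0],"spin":0,"fingers":0.6}
    - {"delta_pos":[0,0,0],"spin":0,"fingers":0.4}
    - {"delta_pos":[0,0,0],"spin":0,"fingers":0.3}
    - {"delta_pos":[0,0,0],"spin":0,"fingers":0.2}
    - {"delta_pos":[-0.3,0,0],"spin":0,"fingers":0.2}
    - {"delta_pos":[-0.6,0,0],"spin":0,"fingers":0.2}
    - {"delta_pos":[-0.6,0,0],"spin":0,"fingers":0.2}
    - {"delta_pos":[-0.6,0,0.2],"spin":0,"fingers":0.2}
    - {"delta_pos":[-0.2,0,0.3],"spin":0,"fingers":0.2}
    - {"delta_pos":[0,0,0],"spin":0,"fingers":0.2}
    - {"delta_pos":[0,0,0],"spin":0,"fingers":0.2}

```text
time_s: 20.08
ee_pos: [0.633, -0.155, 0.2813]
tcp_rot: [[-0.001, -0.047, 0.999], [0.0, 0.999, 0.047], [-1.0, 0.0, -0.001]]
force: [0.2, -0.6, -0.5]
width: 0.8
```

```bash
python3 - <<'E'
from tgt import *
o=monitor.get_obs();print(o["ee_pos"],o["time_s"])
I=get_image("wrist");np.save("w6.npy",I,allow_pickle=True);save(I,"w6.png",crop=(200,0,440,280),scale=2.1)
P=cloud(I);Q=(P-C)@F*1000
hsv=cv2.cvtColor(I["frame"],cv2.COLOR_BGR2HSV);H,S,V=[hsv[...,k].astype(int) for k in range(3)]
b=(H>105)&(H<120)&(S>140)&(V>90)&(Q[...,0]>45)&(Q[...,0]<130)&(abs(Q[...,1])<30)&(Q[...,2]>7)&(Q[...,2]<45)
q=Q[b];t=q[q[:,2]>30];l=q[q[:,2]<14]
print("tab x",np.percentile(t[:,0],[1,50,99]).round(1),"lip x",np.percentile(l[:,0],[1,50,99]).round(1))
r=((H<4)|(H>172))&(S>150)&(abs(Q[...,0])<65)&(abs(Q[...,1])<40)&(Q[...,2]>2)&(Q[...,2]<8)
v=Q[r];print("red x",np.percentile(v[:,0],[.2,1,99]).round(1),"y",np.percentile(v[:,1],[.5,99.5]).round(1))
f=Q[(abs(Q[...,0])<50)&(abs(Q[...,1])<24)&(abs(Q[...,2])<15)]
print("plane",np.linalg.lstsq(np.c_[f[:,:2],np.ones(len(f))],f[:,2],rcond=None)[0])
E
```

```text
[ 0.63297968 -0.15495523  0.28127408] 20.075
tab x [82.4 89.5 94.2] lip x [56.  61.5 94. ]
red x [-60.6 -60.   59.1] y [-30.1  29.5]
plane [3.59911420e-03 5.02963710e-04 4.46742939e+00]
```

View pics/w6.png

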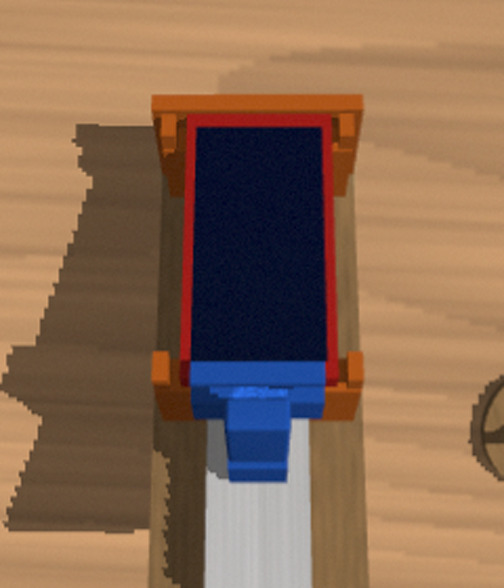

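The panel lies flat against the ledge between the lugs (186–335 px across), with the keeper's lip over its top rim (y ≈ 372). The tab's middle is at about 88 mm and the lip's front at 56 mm, which puts the travel at about 0.035 m. The robot is clear, so I'm handing in.

```bash
python3 -c "
from rig import order;print(order.sign_off())"
```

```text
the job is handed in; nothing more can be done
None
```

The panel now lies in the orange cradle and the keeper is down on its top end. I handed the job in at about 20 s of the 54 s allowed; no verdict is reported.

I gripped the panel by its long edges only, laid its lower end down first, and let it pivot flat before releasing it. I then pinched the keeper tab and slid it about 24 mm until it was blocked.

**Last checks (final wrist picture and depth):**
- **Panel position:** its ends are at about -60 and +59 mm along the slope. It is centred across within about 0.5 mm, lies flat within about 0.2°, and sits within 1 mm of the right height.
- **Keeper:** the lip front is at 56 mm and the tab at 88 mm, which means a travel of about 0.035 m.
- **Robot:** it stands clear of everything, with force readings near zero.
- **Blanks and screwdriver:** I never reached for them, but I did not measure afterwards whether they had moved.

**One reading disagreed:** an earlier automatic fit put the panel's upper end at about 64 mm instead of 60. I took this to be orange pixels mixed into the red, and the final check did not repeat it.

I viewed 9 pictures, one short of the 10 budgeted.

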